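# Stand the fallen bottle on the scan turntable

### The job

One of the two small square aluminium bottles has fallen over and lies on its side on the scanning bench. Stand it upright, cap up, in the middle of the round turntable so that it can be scanned, and let go of it. Leave the bottle that is already standing, and the spray can, standing where they are.

Things in the scene. Friction and masses are not known exactly. Their poses are not given: they have to be found in the camera images.
- bottle: Fallen bottle: aluminium, black cap, 130 mm long, 100-210 g, mass centre 60 mm from the foot. Square body 50 x 50 mm from the foot to 92 mm, then a shoulder; round cap 28 mm across from 111 to 130 mm. Origin: centre of its flat foot; z runs from foot to cap: at the start level, 25 mm above the bench, cap pointing away and left (5 to 60 degrees from +y towards +x); up when it stands.
- turntable: Round black turntable, fixed, not turning: disc 160 mm in diameter, flat top 30 mm above the bench, a small grey dot in the middle; a grey box 30 mm wide and 16 mm high reaches 90 mm from the centre at its own -x side. Origin: centre of its underside on the bench, so the middle of the top is 30 mm straight above it. z is up.
- standing_bottle: The other bottle, same shape, size and look, standing upright on the bench away from the turntable; to be left alone. Origin: centre of its foot; z up towards the cap.
- spray_can: White and grey spray can with a white cap, 52 mm in diameter, 147 mm tall, about 300 g, standing on the bench; to be left alone. Origin: centre of its foot; z up.
Things that resemble listed ones, but are neither listed nor needed, are in the scene too. What is shaped like the bottle but blue or red is not meant.

How it is judged:
By the outcome, as a careful person would: the job done as asked, in the order asked, and still so for the second after the job is handed in, with the robot touching nothing.
It also fails if it takes over 35 s, if anything falls off the work surface, if the arm or the gripper's body presses on something with over 40 N, if the wrist force passes 120 N, or if a joint passes its speed limit or range.

### The arm

A 6-joint arm with a two-finger parallel gripper is mounted at the origin on the work surface. World frame = base frame: x ahead of the robot, y to its left, z up, the work surface at z = 0. Lengths are in m, angles in rad, forces in N, time in s.
With the tool pointing down it reaches from about 0.4 to 0.825 m from the base axis. Payload 7 kg.
Tool frame: the origin (TCP) lies between the finger pads; the fingertips stand manip.tips_ahead ahead of it and the grasp point (between the pads) lies 3 mm ahead of it (manip.tips_ahead is the distance from the TCP to the fingertips, in m); x points along the fingers, y is the direction in which the jaws open and shut, and the axes are right-handed (so a half turn about x gives the same grasp; the last joint's range is limited). The gripper opens to 85 mm and grips with 20 to 120 N. Pads are 22 mm wide; open, the fingers measure 114 mm over their backs; the gripper's body (76 mm by 85 mm) begins 54 mm behind the grasp point. The pads swing forward as they close: fully open they stand 13 mm farther back than shut.
Start: joints at [0.288, 0.359, 0.012, 0, -1.224, -0.288], TCP at [0.675, -0, 0.253] pointing down, gripper open.
Joint ranges: [-3.07, 3.07], [-1.43, 2.12], [-1.02, 1.25], [-3.03, 1.67], [-3.05, -0], [-3.03, 3.03]. Speed limits (rad/s): [2.39, 2.39, 3.01, 3.14, 3.14, 3.14].

### API

Orientations are given as [roll, pitch, yaw] about the fixed x, y, z axes, in that order (R = Rz(yaw) Ry(pitch) Rx(roll)).
In Python, from cell import manip gives the robot as it stands.
- The arm moves only by the tool move_arm, never from a script. Its argument "plan" is a list of rows, each a list of 3 entries, a list of its own where there are three numbers: the turn, a rotation vector about the world's x, y, z in rad, then the shift along the world's x, y, z in cm, then the opening, from 0 (shut) to 1 (fully open). In form: [[[ax, ay, az], [tx, ty, tz], grip], ...]. A call has 1 to 8 rows; each row shifts and turns the commanded pose from where the row before left it; what a row does not reach is not made up. A row lasts 1/10 s, in which the tool goes at most 50 mm and 8.59 degrees, less where a joint would pass 70% of its speed; a pose out of reach is approached as far as the arm can. A call is refused whole if a number of a shift passes 5 or a number of a turn 0.15, either way. A call with a gripper value outside its range is refused whole. The fingers move at their own pace and stop on an object; "grip_force" is the grip in N (left out, the last holds). Time passes only in rows, so rows that do not move let the fingers close. It gives the time, the measured TCP pose, the force and the opening at its end, in the units of the state.
- manip.get_obs(): the state, without advancing time (a new reading comes with each control period).
- manip.grab_frame(name): name is "scene" or "side" or "wrist"; returns (picture, depth): 420x560x3 uint8, blue, green, red; 420x560 float32, m along the optical axis (not along the pixel's ray), 0 where there is no reading.
- manip.camera_info(name): a dict with "fx", "fy", "cx", "cy" (pixels), "R" (3x3) and "t" (3): a world point X has camera coordinates R X + t. Camera axes: x right, y down, z forward; pixel columns grow to the right and rows downward; lengths in m; the calibration is good to about 2 mm. The wrist camera is an equidistant fisheye: a pixel r from the principal point sees the ray r / f radians off the axis. A picture is of the moment at which its call begins: read the wrist's pose just before it. camera_info takes no time and is no camera call; for the wrist camera it gives the pose at the moment of the call.
- manip.close_job(): hands the job in, once; it reports no verdict.
Trained networks look in the newest picture that a camera, given by its name, has taken for a name from the list of things; names that differ only in an ending like _2 or _b are one class to them, and where a whole thing is asked for, a point or a joint stands for the part that bears it (a point fixed in the world has none). Each returns a list of dicts, best first, with "p" (0 to 1); they miss things now and then, are a little off and sometimes report something else, mostly with a low value. They report only what shows in the picture. A call takes as long as a camera call. They do not tell look-alikes from the thing itself.
- manip.regions_of(camera, query): "pixels" (420x560 bool, what is visible of it) and "xy" ([column, row] in pixels, amid what is visible of it).
The state is a dict: "t": time; "qpos": joint angles; "qvel": joint speeds; "joint_efforts": joint torques, N m; "tool_pos": TCP position; "orientation": TCP orientation; "wrist_force": force on the tool from outside, world axes, zero at the start; "wrist_torque": the same for the moment, N m; "width": opening from 0.0 (shut) to 1.0 (fully open).
Only numpy, scipy, OpenCV 4.12 (cv2) and the standard library are available. Lean on these libraries where they do the work, as an engineer would, in place of code of your own. Each camera call takes 0.05 s, during which the arm holds its last target.

## Working session

There is one attempt and no reset: what is moved stays moved. The work goes in short steps, Python scripts to look and compute and a tool call to move; the robot and the scene stay as the last step left them, time stands still between calls to the robot, and variables do not carry over. Pictures are saved under pics/ and viewed, and the job is handed in when it is done.

Besides the shell and the picture viewer there is one more tool, called after "Call:" by a JSON object that holds its "fn" and its "kwargs", one argument or row to a line. move_arm: Moves the arm, as the interface text tells. Its arguments: {"type":"object","properties":{"plan":{"type":"array"},"grip_force":{"type":"number"}},"required":["plan"]}

```bash
ls; mkdir -p pics; python3 - <<'E'
from cell import manip
import cv2
print(manip.tips_ahead, manip.get_obs())
for n in ("scene","side","wrist"):
    p,d=manip.grab_frame(n); cv2.imwrite(f"pics/{n}0.png",p)
    c=manip.camera_info(n); print(n,c)
    import numpy as np; np.savez(f"{n}0.npz",p=p,d=d,**{k:c[k] for k in("fx","fy","cx","cy","R","t")})
E
```

```text
pics
0.022 {'t': 0.0, 'qpos': array([ 2.88092690e-01,  3.59378938e-01,  1.10874105e-02, -3.42784203e-04,
       -1.22410131e+00, -2.88109856e-01]), 'qvel': array([-0.00051031,  0.00028164, -0.00183289, -0.00035871, -0.00044896,
       -0.00038878]), 'joint_efforts': array([ 2.55543900e-04, -5.83324420e+01,  2.93422562e+01,  6.93659976e+00,
       -6.00149287e-03, -1.14765509e-06]), 'tool_pos': array([ 6.74567577e-01, -2.69816591e-05,  2.52382545e-01]), 'orientation': array([ 1.65976711,  1.56916761, -3.05275577]), 'wrist_force': array([ 0.96771882,  0.06812998, -0.02483973]), 'wrist_torque': array([-0.0481053 , -0.02370422, -0.00162143]), 'width': 0.9971127672630944}
scene {'fx': 418.54623985493566, 'fy': 418.54623985493566, 'cx': 281.1799195608602, 'cy': 207.5755184043277, 'R': array([[ 0.6171014 ,  0.78687361,  0.00397171],
       [ 0.62353281, -0.48591093, -0.61245197],
       [-0.4799924 ,  0.38042146, -0.79049783]]), 't': array([-0.35589571, -0.32200855,  1.26140459])}
side {'fx': 508.0827729027935, 'fy': 508.0827729027935, 'cx': 283.0472429410228, 'cy': 206.858048493638, 'R': array([[ 0.87230607, -0.48893234,  0.00522434],
       [-0.30571969, -0.55371197, -0.77455698],
       [ 0.38159874,  0.67405357, -0.63248256]]), 't': array([-0.49541006,  0.22347075,  1.14918006])}
wrist {'fx': 325.19226210127806, 'fy': 325.19226210127806, 'cx': 283.88276063647027, 'cy': 203.34337244663038, 'R': array([[-0.99999661,  0.00196359,  0.001708  ],
       [ 0.00240162,  0.94909948,  0.31496732],
       [-0.0010026 ,  0.31497036, -0.94910098]]), 't': array([ 0.67456875, -0.04277406,  0.3800776 ])}
```

View pics/scene0.png

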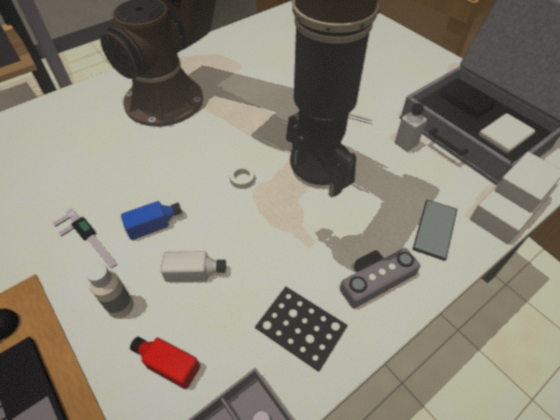

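View pics/side0.png

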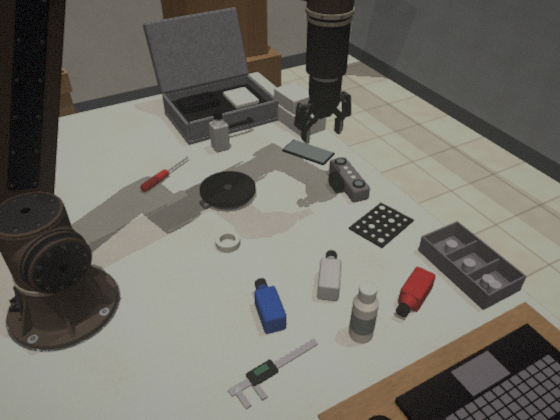

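View pics/wrist0.png

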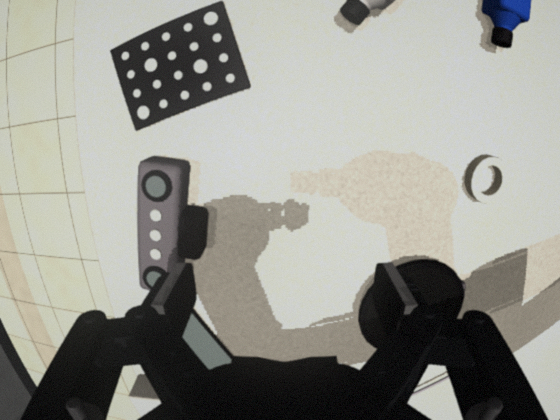

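The silver bottle lies at scene (193,266) with its cap at (222,267), and at side (330,275). The turntable is at side (228,190). Next I'll measure both.

```bash
cat > h.py <<'E'
import numpy as np, cv2
def load(n,k=0):
    return np.load(f"{n}{k}.npz")
def cloud(z):
    d=z['d']; v,u=np.indices(d.shape)
    X=np.stack([(u-z['cx'])/z['fx']*d,(v-z['cy'])/z['fy']*d,d],-1)
    W=(X-z['t'])@z['R']
    W[d<=0]=np.nan
    return W
def proj(z,P):
    c=np.atleast_2d(P)@z['R'].T+z['t']
    return np.stack([c[:,0]/c[:,2]*z['fx']+z['cx'],c[:,1]/c[:,2]*z['fy']+z['cy']],-1)
E
python3 - <<'E'
from h import *
from cell import manip
for n in("scene","side"):
    z=load(n); W=cloud(z)
    for q in("bottle","turntable","spray_can"):
        for r in manip.regions_of(n,q):
            m=r["pixels"]; P=W[m]; P=P[~np.isnan(P).any(1)]
            if r['p']<.2 or len(P)<20: continue
            print(n,q,round(r['p'],2),np.round(r['xy']),m.sum(),z['p'][m].mean(0).round(),"med",np.median(P,0).round(3),"lo",np.percentile(P,2,0).round(3),"hi",np.percentile(P,98,0).round(3))
            np.save(f"m_{n}_{q}_{int(r['xy'][0])}.npy",m)
E
```

```text
scene bottle 0.74 [168. 361.] 1992 [ 32.  38. 155.] med [ 0.715 -0.365  0.05 ] lo [ 0.644 -0.4    0.015] hi [ 0.761 -0.327  0.053]
scene bottle 0.71 [189. 270.] 1625 [132. 141. 147.] med [ 0.57  -0.235  0.049] lo [ 0.524 -0.284  0.008] hi [ 0.608 -0.175  0.053]
scene bottle 0.58 [148. 220.] 1493 [120.  76.  58.] med [ 0.409 -0.245  0.046] lo [ 0.363 -0.297  0.001] hi [ 0.424 -0.175  0.053]
scene turntable 0.74 [310. 172.] 762 [48. 53. 55.] med [0.511 0.147 0.031] lo [0.443 0.115 0.019] hi [0.56  0.264 0.034]
scene spray_can 0.61 [110. 290.] 1541 [ 99. 109. 114.] med [ 0.557 -0.386  0.102] lo [ 0.53  -0.41   0.009] hi [ 0.566 -0.363  0.149]
side bottle 0.95 [332. 278.] 1068 [128. 133. 136.] med [ 0.547 -0.254  0.049] lo [ 0.512 -0.289  0.   ] hi [ 0.606 -0.175  0.054]
side bottle 0.92 [273. 309.] 1252 [112.  73.  58.] med [ 0.389 -0.265  0.049] lo [ 0.362 -0.301  0.005] hi [ 0.42  -0.177  0.054]
side bottle 0.57 [415. 288.] 1138 [ 49.  52. 122.] med [ 0.691 -0.378  0.049] lo [ 0.637 -0.406  0.014] hi [ 0.753 -0.334  0.054]
side turntable 0.94 [227. 192.] 1802 [43. 46. 47.] med [0.487 0.178 0.032] lo [0.414 0.115 0.004] hi [0.566 0.26  0.036]
side spray_can 0.98 [366. 313.] 1370 [103. 111. 114.] med [ 0.528 -0.403  0.093] lo [ 0.515 -0.415  0.007] hi [ 0.555 -0.375  0.15 ]
```

```bash
python3 - <<'E'
from h import *
import scipy.optimize as so
pts=[]
for n,x in(("scene",None),("side",None)):
    z=load(n);W=cloud(z)
    s=(abs(W[...,0]-.56)<.075)&(abs(W[...,1]+.235)<.08)&(W[...,2]>.006)&(W[...,2]<.07)
    if 1:
        P=W[s]; T=P[(P[:,2]>.044)]
        r=cv2.minAreaRect(T[:,:2].astype(np.float32)*1000); print(n,len(P),len(T),"rect",r, "topz",np.median(T[:,2]))
        lo=P[(P[:,2]>.008)]
        pts.append(P)
P=np.vstack(pts)
# fit: axis angle, foot pos; model footprint = 50x92 rect + taper + cap; cost: distance of pts surface
def sdf(p):
    fx,fy,a,zz=p
    ax=np.array([np.sin(a),np.cos(a)]); sd=np.array([np.cos(a),-np.sin(a)])
    d=P[:,:2]-[fx,fy]; l=d@ax; s=d@sd; h=P[:,2]-.025-zz
    def box(l0,l1,hw):
        q=np.stack([abs(l-(l0+l1)/2)-(l1-l0)/2,abs(s)-hw,abs(h)-hw],-1)
        return np.linalg.norm(np.maximum(q,0),axis=1)+np.minimum(q.max(1),0)
    b=box(0,.092,.025)
    rr=np.hypot(s,h); q=np.stack([abs(l-.105)-.025,rr-.014],-1)
    c=np.linalg.norm(np.maximum(q,0),axis=1)+np.minimum(q.max(1),0)
    dd=np.minimum(b,c); 
    dd[(l>.092)&(l<.111)]*=.2
    return dd
best=None
for a in np.radians([10,25,40,55]):
    r=so.least_squares(sdf,[.545,-.27,a,0],loss='soft_l1',f_scale=.002)
    print(r.x[:2].round(4),np.degrees(r.x[2]).round(2),r.x[3].round(4),r.cost, np.median(abs(r.fun)))
for n in("side","scene"):
    z=load(n);W=cloud(z)
    s=(np.hypot(W[...,0]-.487,W[...,1]-.185)<.11)&(W[...,2]>.024)&(W[...,2]<.04)
    m=W[s][:,:2]
    h=cv2.convexHull((m*1000).astype(np.float32)); print(n,s.sum(),cv2.minEnclosingCircle(h))
    # dot: brightest on the disc
    if n=="side":
        g=z['p'].mean(-1); ins=(np.hypot(W[...,0]-.487,W[...,1]-.185)<.03)&s
        i=np.argsort(-np.where(ins,g,0).ravel())[:6]; print(g.ravel()[i],W.reshape(-1,3)[i].round(4))
z=load("side");cv2.imwrite("pics/tt.png",cv2.resize(z['p'][160:220,180:280],None,fx=6,fy=6,interpolation=2))
for n in("scene","side"):
    z=load(n);W=cloud(z)
    s=(np.hypot(W[...,0]-.54,W[...,1]+.40)<.04)&(W[...,2]>.06); print("can",np.percentile(W[s],[2,50,98],axis=0).round(3))
E
```

```text
scene 1624 972 rect ((557.72509765625, -236.3309326171875), (99.95643615722656, 50.36991500854492), 53.52450942993164) topz 0.05066452263254459
side 989 657 rect ((557.0836181640625, -239.90753173828125), (102.46356964111328, 49.83426284790039), 53.1917610168457) topz 0.05079150897772675
[ 0.5265 -0.2762] 36.88 0.0011 0.0025954058937182308 0.0008575738041210201
[ 0.5266 -0.2762] 36.89 0.0011 0.0025895525996980293 0.0008564014801271218
[ 0.5265 -0.2762] 36.88 0.0011 0.0025954058937175295 0.0008575737843513932
[ 0.5265 -0.2762] 36.88 0.0011 0.002595405893715391 0.000857573608422188
side 1587 ((494.3360900878906, 190.77703857421875), 82.66547393798828)
[64.66666667 64.         63.33333333 63.         62.         61.66666667] [[0.4903 0.1945 0.0291]
 [0.4892 0.1847 0.0324]
 [0.4943 0.1957 0.0339]
 [0.4909 0.1884 0.0329]
 [0.4939 0.1884 0.0318]
 [0.4989 0.1925 0.0308]]
scene 782 ((495.98297119140625, 193.23204040527344), 80.33621215820312)
can [[ 0.528 -0.41   0.063]
 [ 0.555 -0.386  0.112]
 [ 0.566 -0.363  0.15 ]]
can [[ 0.516 -0.415  0.062]
 [ 0.53  -0.401  0.111]
 [ 0.556 -0.375  0.15 ]]
```

View pics/tt.png

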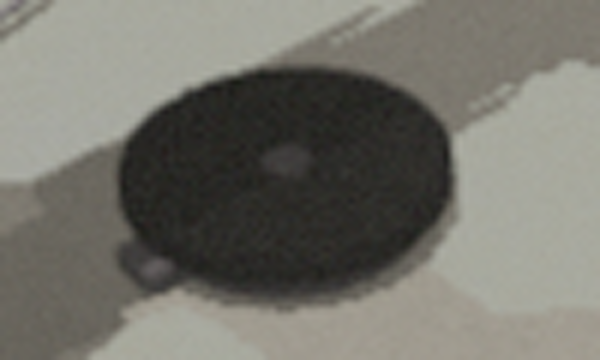

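```bash
python3 - <<'E'
from h import *
from scipy.spatial.transform import Rotation as Ro
z=load("side")
for u,v in((227.8-.4,186.7-.4),):
    r=z['R'].T@np.array([(u-z['cx'])/z['fx'],(v-z['cy'])/z['fy'],1]);o=-z['R'].T@z['t']
    print("dot",(o+r*(.03-o[2])/r[2]).round(4))
for n in("scene","side"):
    z=load(n);W=cloud(z)
    g=z['p'].astype(int)
    m=np.zeros(g.shape[:2],bool)
    if n=="scene": m[100:150,395:430]=1
    else: m[110:152,205:232]=1
    P=W[m];P=P[P[:,2]>.02];print(n,"standing",np.percentile(P,[10,50,90],axis=0).round(3))
R0=Ro.from_euler('xyz',[1.65976711,1.56916761,-3.05275577]).as_matrix();print(R0.round(3))
t=np.radians(25);a=np.radians(36.9);b=np.array([np.sin(a),np.cos(a),0]);up=np.array([0,0,1.])
x=-np.cos(t)*up-np.sin(t)*b
for s in(1,-1):
    y=s*np.array([np.cos(a),-np.sin(a),0]);R=np.stack([x,y,np.cross(x,y)],1)
    d=Ro.from_matrix(R@R0.T).as_rotvec();print(s,d.round(3),np.degrees(np.linalg.norm(d)))
    # yaw first then tilt
g=np.array([.5265,-.2762,.031])+.06*b
print("grasp",g.round(4),"tcp",(g-.003*x).round(4), "pre", (g-.103*x).round(4))
E
```

```text
dot [0.4947 0.1945 0.03  ]
scene standing [[0.516 0.411 0.032]
 [0.579 0.427 0.068]
 [0.6   0.505 0.114]]
side standing [[0.554 0.408 0.034]
 [0.576 0.426 0.066]
 [0.633 0.508 0.11 ]]
[[-0.002 -1.     0.   ]
 [-0.     0.     1.   ]
 [-1.     0.002 -0.   ]]
1 [0.183 0.542 2.447] 143.99304949593693
-1 [-0.421  0.139 -0.633] 44.29835711680168
grasp [ 0.5625 -0.2282  0.031 ] tcp [ 0.5633 -0.2272  0.0337] pre [ 0.5887 -0.1934  0.1243]
```

Call:
{"fn": "move_arm", "kwargs": {
  "plan": [
    [[-0.07,0.023,-0.105],[-1.4,-3.2,-2.0],1],
    [[-0.07,0.023,-0.105],[-1.4,-3.2,-2.0],1],
    [[-0.07,0.023,-0.105],[-1.4,-3.2,-2.0],1],
    [[-0.07,0.023,-0.105],[-1.4,-3.2,-2.0],1],
    [[-0.07,0.023,-0.105],[-1.4,-3.2,-2.0],1],
    [[-0.071,0.024,-0.108],[-1.5,-3.3,-2.8],1],
    [[0,0,0],[0,0,0],1],
    [[0,0,0],[0,0,0],1]
  ],
  "grip_force": 60
}}

```text
t: 1.25
tool_pos: [0.5897, -0.1935, 0.1245]
orientation: [3.14, 1.134, -2.215]
wrist_force: [0.2, -0.1, 0.5]
width: 0.999
```

```bash
cat >> h.py <<'E'
def snap(manip,n,k):
    c=manip.camera_info(n); p,d=manip.grab_frame(n); cv2.imwrite(f"pics/{n}{k}.png",p)
    np.savez(f"{n}{k}.npz",p=p,d=d,**{q:c[q] for q in("fx","fy","cx","cy","R","t")})
E
python3 - <<'E'
from h import *
from cell import manip
snap(manip,"wrist",1);snap(manip,"side",1)
# wrist: overlay predicted bottle outline
z=load("wrist",1);p=z['p'].copy()
a=np.radians(36.9);b=np.array([np.sin(a),np.cos(a),0]);s=np.array([np.cos(a),-np.sin(a),0]);f=np.array([.5265,-.2762,0])
def fp(P):
    c=z['R']@P+z['t'];th=np.arctan2(np.hypot(c[0],c[1]),c[2]);ph=np.arctan2(c[1],c[0]);r=th*float(z['fx'])
    return (int(z['cx']+r*np.cos(ph)),int(z['cy']+r*np.sin(ph)))
for l,w,h in[(l,w,h) for l in(0,.046,.092) for w in(-.025,.025) for h in(.05,)]+[(.13,0,.025),(.06,0,.05)]:
    cv2.circle(p,fp(f+l*b+w*s+h*np.array([0,0,1])),3,(0,255,0),-1)
cv2.imwrite("pics/w1o.png",p)
E
```

```text
(no output)
```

View pics/w1o.png

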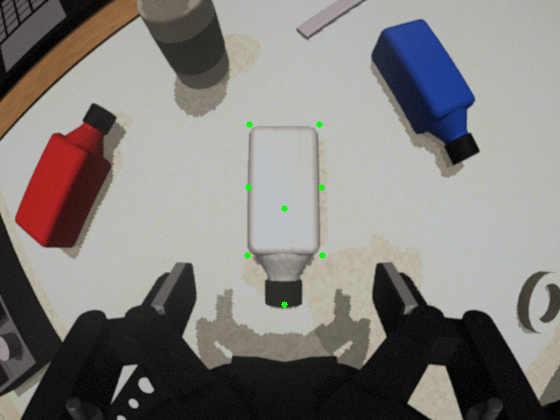

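View pics/side1.png

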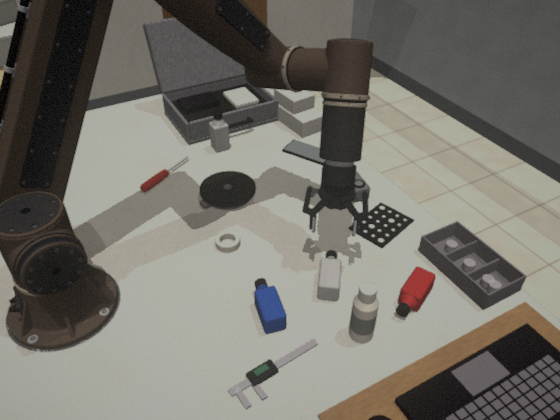

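The predicted outline lies on the bottle at wrist (250–320, 125–255) and the jaws straddle it, so I'm descending.

Call:
{"fn": "move_arm", "kwargs": {
  "plan": [
    [[0,0,0],[-0.7,-0.9,-2.4],1],
    [[0,0,0],[-0.7,-0.9,-2.4],1],
    [[0,0,0],[-0.6,-0.8,-2.2],1],
    [[0,0,0],[-0.6,-0.8,-2.1],1],
    [[0,0,0],[0,0,0],1],
    [[0,0,0],[0,0,0],0.45],
    [[0,0,0],[0,0,0],0.3],
    [[0,0,0],[0,0,0],0.3]
  ],
  "grip_force": 60
}}

```text
t: 2.15
tool_pos: [0.5659, -0.2264, 0.0361]
orientation: [-3.133, 1.137, -2.204]
wrist_force: [0.6, 0.4, 2.4]
width: 0.578
```

Call:
{"fn": "move_arm", "kwargs": {
  "plan": [
    [[0,0,0],[0,0,0],0.3],
    [[0,0,0],[0,0,0],0.3],
    [[0,0,0],[0,0,0],0.3]
  ]
}}

```text
t: 2.45
tool_pos: [0.5659, -0.2264, 0.0361]
orientation: [-3.132, 1.137, -2.204]
wrist_force: [1.5, 2.4, 6.2]
width: 0.574
```

Call:
{"fn": "move_arm", "kwargs": {
  "plan": [
    [[0,0,0],[0,0,1.5],0.3],
    [[0,0,0],[0,0,3],0.3],
    [[0,0,0],[0,0,3.5],0.3],
    [[0,0,0],[0,0,3.5],0.3],
    [[0,0,0],[0,1,3.5],0.3],
    [[0,0,0],[0,2.5,3],0.3],
    [[0,0,0],[0,3,0],0.3],
    [[0,0,0],[0,0,0],0.3]
  ]
}}

```text
t: 3.25
tool_pos: [0.5649, -0.1592, 0.2169]
orientation: [-3.134, 1.139, -2.204]
wrist_force: [-0.6, -0.0, -1.2]
width: 0.575
```

Call:
{"fn": "move_arm", "kwargs": {
  "plan": [
    [[0.105,-0.078,0],[0,1.5,0.5],0.3],
    [[0.105,-0.078,0],[0,1.5,0.5],0.3],
    [[0.105,-0.078,0],[0,1.5,0],0.3],
    [[0.105,-0.078,0],[0,1.5,0],0.3],
    [[0.105,-0.078,0],[0,1.5,0],0.3],
    [[0.105,-0.078,0],[0,1.5,0],0.3],
    [[0.105,-0.078,0],[0,1.5,0],0.3],
    [[0,0,0],[0,0,0],0.3]
  ]
}}

```text
t: 4.05
tool_pos: [0.5626, -0.057, 0.225]
orientation: [0.008, 1.086, 0.933]
wrist_force: [0.2, -0.6, -0.2]
width: 0.576
```

Call:
{"fn": "move_arm", "kwargs": {
  "plan": [
    [[0.105,-0.078,0],[0,1,0],0.3],
    [[0.105,-0.078,0],[0,1,0],0.3],
    [[0.105,-0.078,0],[0,1,0],0.3],
    [[0.105,-0.078,0],[0,1,0],0.3],
    [[0.105,-0.078,0],[0,1,0],0.3],
    [[0,0,0.12],[0,1,0],0.3],
    [[0,0,0.12],[0,1,0],0.3],
    [[0,0,0],[0,0,0],0.3]
  ]
}}

```text
t: 4.85
tool_pos: [0.5643, 0.0123, 0.2227]
orientation: [0.008, 0.441, 1.181]
wrist_force: [-0.4, 0.1, -1.0]
width: 0.576
```

```bash
python3 - <<'E'
from h import *
from cell import manip
for n in("scene","side","wrist"): snap(manip,n,2)
o=manip.get_obs();print(o['qpos'].round(3),o['tool_pos'],o['orientation'])
E
python3 -c "
import cv2,numpy as np
a=cv2.imread('pics/scene2.png');b=cv2.imread('pics/side2.png');
cv2.imwrite('pics/c2.png',np.hstack([a[60:360,150:510],b[60:360,150:510]]))"
```

```text
[-0.424  0.356 -0.182 -1.175 -1.374  0.498] [0.56334457 0.01313044 0.22368215] [0.0064958  0.43923751 1.17491405]
```

View pics/c2.png

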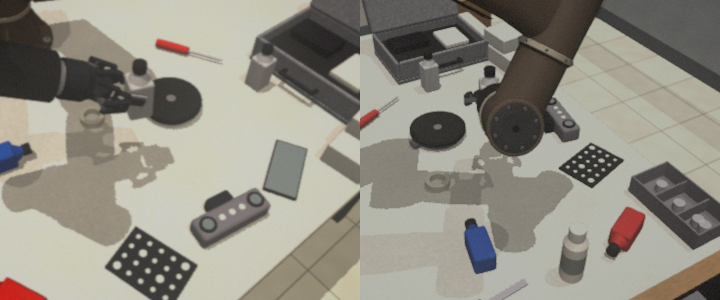

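View pics/wrist2.png

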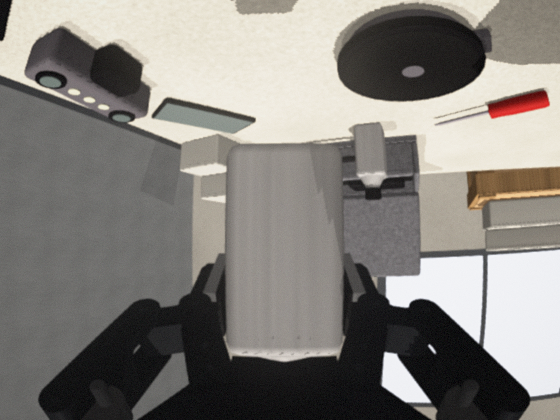

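```bash
python3 - <<'E'
from h import *
from scipy.spatial.transform import Rotation as Ro
z=load("wrist",2);d=z['d'];v,u=np.indices(d.shape)
x=u-z['cx'];y=v-z['cy'];r=np.hypot(x,y);th=r/z['fx'];k=np.tan(th)/np.maximum(r,1e-6)
W=(np.stack([x*k*d,y*k*d,d],-1)-z['t'])@z['R']
P=W[165:240,245:330].reshape(-1,3);c=P.mean(0);n=np.linalg.svd(P-c)[2][2];n*=np.sign(n[1]);print("face c",c.round(4),"n",n.round(4),"resid",((P-c)@n).std())
col=W[140:160,270:300];print("foot z", W[146:152,285].round(4))
s=(d>0)&(d<.2)&(u>200)&(u<370)&(v<345)&(v>120);Q=W[s];print("foot z pct",np.percentile(Q[:,2],[0.5,2,5]).round(4))
R=Ro.from_euler('xyz',[.0065,.4392,1.1749]).as_matrix();tcp=np.array([.5633,.0131,.2237]);print("grasp",(tcp+.003*R[:,0]).round(4),"x",R[:,0].round(3),'y',R[:,1].round(3))
# edges: x extent of face along tool y at rows
q=(Q-tcp)@R[:,1]
for lo,hi in((150,180),(180,210),(210,250)):
    s2=(d>0)&(d<.2)&(v>=lo)&(v<hi)&(u>200)&(u<370);e=(W[s2]-tcp)@R[:,1];print(np.percentile(e,[1,99]).round(4))
# dot from scene
zs=load("scene",2)
p=zs['p'];cr=p[135:185,295:355];cv2.imwrite("pics/dot.png",cv2.resize(cr,None,fx=8,fy=8,interpolation=2))
g=cr.mean(-1);yy,xx=np.indices(g.shape);m=(np.hypot(xx-25,yy-23)<6)&(g>g[18:28,15:20].mean()+15);print(m.sum(),xx[m].mean()+295,yy[m].mean()+135)
for uu,vv,zz in((xx[m].mean()+295,yy[m].mean()+135,zs),):
    rr=zz['R'].T@np.array([(uu-zz['cx'])/zz['fx'],(vv-zz['cy'])/zz['fy'],1]);o=-zz['R'].T@zz['t'];print("dot",(o+rr*(.03-o[2])/rr[2]).round(4))
# dot from wrist (412,71)
x,y=412.5-z['cx'],71-z['cy'];r=np.hypot(x,y);t_=r/z['fx'];ray=z['R'].T@np.array([x/r*np.sin(t_),y/r*np.sin(t_),np.cos(t_)]);o=-z['R'].T@z['t'];print("dot wrist",(o+ray*(.03-o[2])/ray[2]).round(4))
E
```

```text
face c [0.5569 0.     0.1854] n [0.2848 0.6323 0.7205] resid 0.008297818540867991
foot z [[ 5.584e-01  2.100e-03  1.615e-01]
 [ 5.575e-01 -0.000e+00  1.626e-01]
 [ 5.579e-01  8.000e-04  1.628e-01]
 [ 5.579e-01  8.000e-04  1.632e-01]
 [ 5.576e-01  2.000e-04  1.639e-01]
 [ 5.578e-01  5.000e-04  1.642e-01]]
foot z pct [0.1607 0.1627 0.1662]
grasp [0.5643 0.0156 0.2224] x [ 0.349  0.835 -0.425] y [-0.922  0.388  0.006]
[-0.0247  0.0235]
[-0.0245  0.0234]
[-0.0247  0.0234]
66 320.5 157.6060606060606
dot [0.4918 0.1949 0.03  ]
dot wrist [0.4937 0.1936 0.03  ]
```

View pics/dot.png

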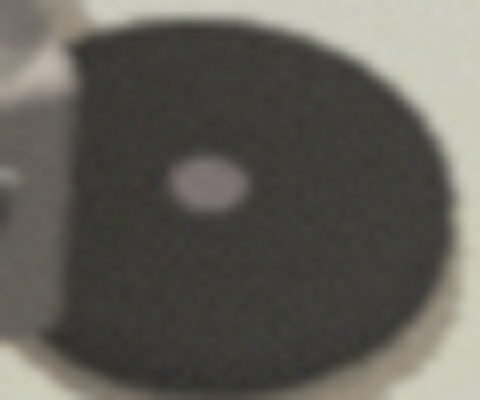

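```bash
python3 - <<'E'
from h import *
z=load("wrist",2);d=z['d'];v,u=np.indices(d.shape)
x=u-z['cx'];y=v-z['cy'];r=np.hypot(x,y);th=r/z['fx'];k=np.tan(th)/np.maximum(r,1e-6)
W=(np.stack([x*k*d,y*k*d,d],-1)-z['t'])@z['R']
P=W[155:330,245:325].reshape(-1,3);P=P[np.isfinite(P).all(1)]
m=np.ones(len(P),bool);ok=d[155:330,245:325].ravel()
m=(ok>0)&(ok<.2)
for i in range(20):
    c=np.median(P[m],0) if i==0 else P[m].mean(0);n=np.linalg.svd(P[m]-c,full_matrices=False)[2][2];n*=np.sign(n[1]);e=(P-c)@n
    m=(abs(e)<max(.003,.01*.7**i))&(ok>0)&(ok<.2)
print(m.sum(),len(P),c.round(4),n.round(4),"tilt deg",np.degrees(np.arcsin(n[2])).round(2))
h=n*[1,1,0];print("axis xy est",(c+.025*n).round(4))
for rr in range(150,345,20): print(rr,W[rr,285].round(4))
E
```

```text
13943 14000 [5.582e-01 3.000e-04 2.014e-01] [ 0.3871  0.922  -0.0053] tilt deg -0.3
axis xy est [0.5679 0.0233 0.2013]
150 [5.576e-01 2.000e-04 1.639e-01]
170 [ 5.576e-01 -1.000e-04  1.724e-01]
190 [5.578e-01 3.000e-04 1.805e-01]
210 [5.580e-01 5.000e-04 1.886e-01]
230 [ 5.577e-01 -3.000e-04  1.966e-01]
250 [0.5583 0.0009 0.2046]
270 [5.580e-01 1.000e-04 2.125e-01]
290 [0.5585 0.0012 0.2208]
310 [ 5.579e-01 -4.000e-04  2.287e-01]
330 [0.5586 0.0011 0.2375]
```

Call:
{"fn": "move_arm", "kwargs": {
  "plan": [
    [[0,0,0],[-1.45,3.4,0],0.3],
    [[0,0,0],[-1.5,3.4,0],0.3],
    [[0,0,0],[-1.5,3.4,0],0.3],
    [[0,0,0],[-1.5,3.4,-1],0.3],
    [[0,0,0],[-1.5,3.5,-2],0.3],
    [[0,0,0],[0,0,-3],0.3],
    [[0,0,0],[0,0,-3],0.3],
    [[0,0,0],[0,0,-2.5],0.3]
  ]
}}

```text
t: 5.8
tool_pos: [0.4883, 0.1843, 0.1087]
orientation: [0.004, 0.438, 1.174]
wrist_force: [-0.3, 0.0, -1.7]
width: 0.576
```

Call:
{"fn": "move_arm", "kwargs": {
  "plan": [
    [[0,0,0],[0,0,0],0.3],
    [[0,0,0],[0,0,0],0.3]
  ]
}}

```text
t: 6.0
tool_pos: [0.4892, 0.1838, 0.1096]
orientation: [0.006, 0.438, 1.173]
wrist_force: [0.3, -1.1, -0.4]
width: 0.576
```

```bash
python3 - <<'E'
from h import *
from cell import manip
from scipy.spatial.transform import Rotation as Ro
for n in("scene","side","wrist"): snap(manip,n,3)
o=manip.get_obs();print(o['tool_pos'].round(4),o['orientation'].round(4),o['wrist_force'].round(1))
R=Ro.from_euler('xyz',o['orientation']).as_matrix();print(R.round(4))
z=load("wrist",3);d=z['d'];v,u=np.indices(d.shape)
x=u-z['cx'];y=v-z['cy'];r=np.hypot(x,y);th=r/z['fx'];k=np.tan(th)/np.maximum(r,1e-6)
W=(np.stack([x*k*d,y*k*d,d],-1)-z['t'])@z['R']
P=W[155:330,245:325].reshape(-1,3);c=np.median(P,0);m=np.linalg.norm(P-c,axis=1)<.06
c=P[m].mean(0);n=np.linalg.svd(P[m]-c,full_matrices=False)[2][2];n*=np.sign(n[1]);print(n.round(4),(c+.025*n).round(4))
for rr in range(120,170,4): print(rr,W[rr,285].round(4))
import cv2
a=cv2.imread('pics/scene3.png');b=cv2.imread('pics/side3.png')
cv2.imwrite('pics/c3.png',np.hstack([cv2.resize(a[70:230,220:420],None,fx=2,fy=2),cv2.resize(b[80:240,150:350],None,fx=2,fy=2)]))
E
```

```text
[0.4899 0.1839 0.111 ] [0.0013 0.4367 1.1717] [ 0.3 -0.2 -1.4]
[[ 0.3522 -0.9212  0.1656]
 [ 0.8349  0.3891  0.3892]
 [-0.423   0.0012  0.9061]]
[ 0.3875  0.9219 -0.0027] [0.4942 0.1942 0.0889]
120 [0.4915 0.1887 0.0306]
124 [0.4937 0.1941 0.0305]
128 [0.4959 0.1992 0.0306]
132 [0.4984 0.2051 0.0306]
136 [0.5013 0.2119 0.0304]
140 [0.5045 0.2197 0.0301]
144 [0.4849 0.173  0.0481]
148 [0.4845 0.1719 0.0502]
152 [0.4841 0.171  0.0522]
156 [0.4839 0.1704 0.0541]
160 [0.4848 0.1725 0.0552]
164 [0.4845 0.172  0.0571]
168 [0.4843 0.1713 0.0589]
```

View pics/c3.png

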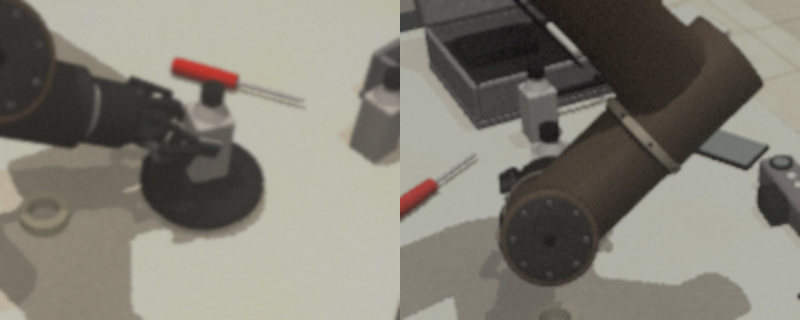

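View pics/wrist3.png

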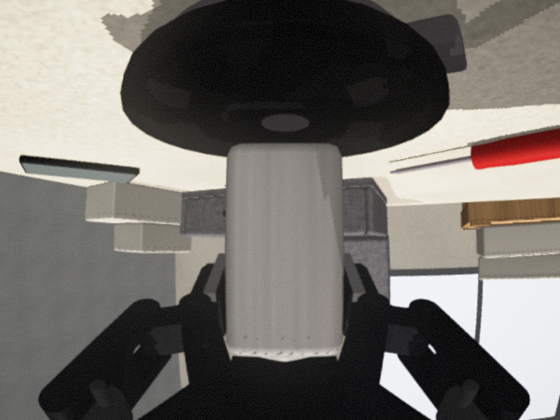

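Call:
{"fn": "move_arm", "kwargs": {
  "plan": [
    [[0,0,0],[0,0,-0.8],0.3],
    [[0,0,0],[0,0,-0.5],0.3],
    [[0,0,0],[0,0,0],0.3]
  ]
}}

```text
t: 6.45
tool_pos: [0.4893, 0.1839, 0.0957]
orientation: [0.006, 0.438, 1.173]
wrist_force: [-0.3, -0.3, -0.8]
width: 0.578
```

Call:
{"fn": "move_arm", "kwargs": {
  "plan": [
    [[0,0,0],[0,0,-0.15],0.3],
    [[0,0,0],[0,0,0],0.3]
  ]
}}

```text
t: 6.65
tool_pos: [0.4895, 0.184, 0.0947]
orientation: [0.005, 0.437, 1.173]
wrist_force: [0.7, -0.3, -1.1]
width: 0.574
```

Call:
{"fn": "move_arm", "kwargs": {
  "plan": [
    [[0,0,0],[0,0,-0.15],0.3],
    [[0,0,0],[0,0,0],0.3]
  ]
}}

```text
t: 6.85
tool_pos: [0.4896, 0.1843, 0.0945]
orientation: [0.004, 0.435, 1.173]
wrist_force: [-2.5, -2.6, 8.2]
width: 0.581
```

Call:
{"fn": "move_arm", "kwargs": {
  "plan": [
    [[0,0,0],[0,0,-0.1],0.3],
    [[0,0,0],[0,0,0],0.3]
  ]
}}

```text
t: 7.05
tool_pos: [0.4896, 0.1843, 0.0945]
orientation: [0.003, 0.433, 1.174]
wrist_force: [-5.1, -6.9, 16.0]
width: 0.575
```

Call:
{"fn": "move_arm", "kwargs": {
  "plan": [
    [[0,0,0],[0,0,0.2],0.3],
    [[0,0,0],[0,0,0],0.3],
    [[0,0,0],[0,0,0],0.62],
    [[0,0,0],[0,0,0],0.7],
    [[0,0,0],[0,0,0],0.85],
    [[0,0,0],[0,0,0],1],
    [[0,0,0],[0,0,0],1],
    [[0,0,0],[0,0,0],1]
  ]
}}

```text
t: 7.85
tool_pos: [0.4895, 0.184, 0.0942]
orientation: [0.005, 0.437, 1.173]
wrist_force: [-0.4, 0.0, 0.7]
width: 0.996
```

```bash
python3 - <<'E'
from h import *
from cell import manip
snap(manip,"wrist",4)
o=manip.get_obs();print(o['width'],o['tool_pos'],o['wrist_force'])
E
```

```text
0.9993750273562545 [0.48945621 0.18399016 0.09425768] [-0.18711457  0.36151984  0.0423772 ]
```

View pics/wrist4.png

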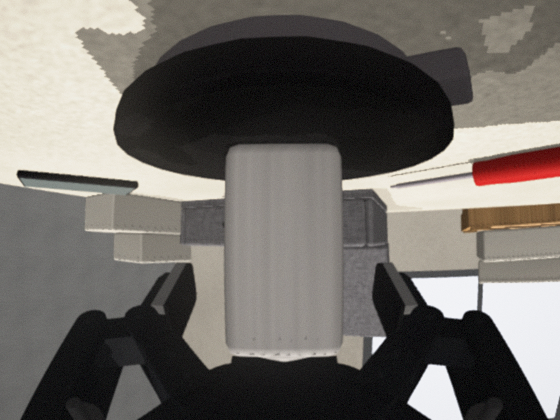

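The jaws are open and clear of the bottle on both sides, at wrist (190,310) and (385,310), and it is standing. Retracting along the tool axis.

Call:
{"fn": "move_arm", "kwargs": {
  "plan": [
    [[0,0,0],[-0.7,-1.7,0.85],1],
    [[0,0,0],[-0.9,-2.1,1.05],1],
    [[0,0,0],[-1.1,-2.5,1.25],1],
    [[0,0,0],[-1.1,-2.5,1.3],1],
    [[0,0,0],[-1.1,-2.5,2],1],
    [[0,0,0],[-0.5,-3,3],1],
    [[0,0,0],[0,-3,3],1],
    [[0,0,0],[0,0,0],1]
  ]
}}

```text
t: 8.7
tool_pos: [0.4368, 0.0076, 0.2219]
orientation: [-0.004, 0.44, 1.168]
wrist_force: [1.0, 0.7, -0.9]
width: 1.002
```

```bash
python3 - <<'E'
from h import *
from cell import manip
for n in("scene","side","wrist"): snap(manip,n,5)
o=manip.get_obs();print(o['t'],o['tool_pos'],o['wrist_force'])
for n in("scene","side"):
    z=load(n,5);W=cloud(z)
    s=(np.hypot(W[...,0]-.494,W[...,1]-.194)<.05)&(W[...,2]>.04);P=W[s]
    if len(P)==0: print(n,"none");continue
    print(n,len(P),"zmax",np.percentile(P[:,2],99))
    for lo,hi in((.05,.08),(.09,.12),(.145,.165)):
        Q=P[(P[:,2]>lo)&(P[:,2]<hi)]
        if len(Q):print(lo,len(Q),Q[:,:2].mean(0).round(4),Q[:,:2].min(0).round(3),Q[:,:2].max(0).round(3))
a=cv2.imread('pics/scene5.png');b=cv2.imread('pics/side5.png')
cv2.imwrite('pics/c5.png',np.hstack([cv2.resize(a[70:330,60:460],None,fx=1,fy=1),b[70:330,150:550]]))
E
```

```text
8.85 [0.43528512 0.01129361 0.21867341] [-0.4902429   0.2930419  -0.64282345]
scene 969 zmax 0.16243040846495352
0.05 213 [0.5082 0.1809] [0.467 0.164] [0.525 0.208]
0.09 251 [0.5077 0.1815] [0.466 0.163] [0.526 0.216]
0.145 133 [0.4977 0.192 ] [0.48  0.181] [0.509 0.21 ]
side 219 zmax 0.16470057140496996
0.09 10 [0.47   0.1914] [0.465 0.182] [0.477 0.211]
0.145 97 [0.4932 0.1878] [0.481 0.175] [0.509 0.209]
```

View pics/c5.png

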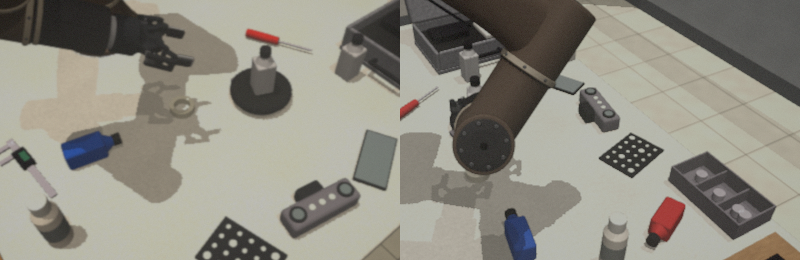

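View pics/wrist5.png

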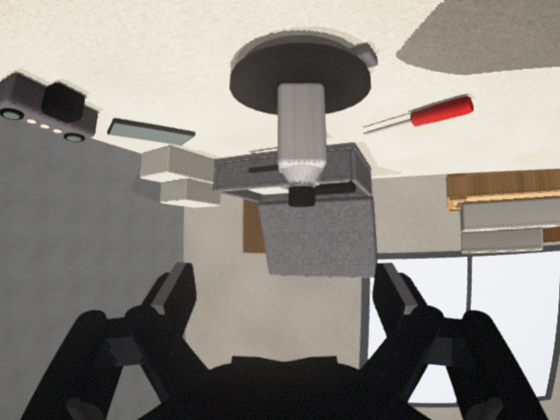

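The bottle stands cap up in the middle of the disc at scene (322,150). The gripper is clear, and the other bottle and the spray can are still standing where they were.

```bash
python3 -c "
from cell import manip
print(manip.close_job())"
```

```text
the job is handed in; nothing more can be done
None
```

The fallen silver bottle now stands upright, cap up, in the middle of the turntable. I let go of it, backed the gripper away and handed the job in at about 8.9 s of the 35 s allowed.

- **Position:** just before I set it down, the bottle's axis was within about 1 mm of the turntable's grey dot and its tilt was under 0.5°. After release, the depth images put the cap top at about 0.162–0.165 m (0.160 expected). The cap's centre was within a few mm of the dot.
- **Forces:** the highest wrist force I read was about 18 N, as the bottle touched down.
- **Other objects:** in the last pictures the other bottle and the spray can are still standing where they were. I checked that by eye, not by measuring again.
- **Disagreements:** the camera readings of the dot differed by about 3 mm, so I aimed for their average. In the last side view the arm hid most of the bottle, so the final check relied on the scene and wrist views.

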